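# Stand the leaning comb in the rack and clamp it to the first slip of the clutch

### The job

Take the teal comb that leans on the dark wooden stand and stand it upright, teeth down, in the rack's empty front slot, its teeth on the slot's floor and its ends inside both end walls. Let go of it, then turn the blue clutch thumbscrew clockwise until the clamp holds the comb and the clutch first slips, stop turning there, and let go. Leave the perfume bottle, the ring bowl, the hair clip and the small comb where they are.

Things in the scene. Friction and masses are not known exactly. Their poses are not given: they have to be found in the camera images.
- comb_c (a point): Centre of the loose teal comb: 10 mm thick (x), 168 mm long (y), 52 mm tall (z, teeth to spine); about 50 g; the lowest 4 mm of the teeth are 6 mm thick. It starts on the dark stand, teeth down, its spine leaning 32 degrees from vertical to the stand's -x (robot's) side. The stand covers its lower 26 mm behind and 5 mm in front; the upper half is free on both faces.
- stand: Fixed dark wooden stand with a sloping ledge for the comb along its y axis; foot 75 x 150 mm, 53 mm high. Origin on the underside, 34 mm below the comb's teeth. Its 26 mm high leaning back plate is on its -x side, which is turned to the robot.
- rack: Fixed bamboo rack, base x -46 to 72 mm, y +-98 mm, 10 mm thick; origin on the underside, z up, +x away from the robot. Slots run along y: the empty front slot at x = 0, and a second at x = 52 mm with the small comb and the hair clip, one at either end; from the seated comb's back face to these are 43 mm. In front of the slot, at x -41 to -27, y 53 to 75 mm, is the screw's post, 86 mm high.
- slot (a point): Where the comb's centre is when seated in the rack's empty front slot: 36 mm above the rack's underside, 26 mm above the slot's floor; axes as the rack's. The slot is 14 mm wide (x), flaring to 20 mm in the top 6 mm, 175 mm between end walls (y); its walls are 20 mm high. A back-stop (y 49 to 79 mm, x = 7 mm back to 15 mm) rises 46 mm above the floor. The comb may face either way.
- knob_grip (a point): Centre of the round blue thumbscrew knob, 32 mm in diameter, 28 mm tall; it turns with the knob and stays at its height. z is the knob's axis, outward, tilted 35 degrees from vertical to the rack's -x (robot's) side. In the rack's frame it is at x -42, y 64, z 114 mm. White mark on the knob. A black collar, 40 mm in diameter with a yellow mark, begins 18 mm below this point along the axis.
- screw (a joint): Angle (rad) of the screw and its black collar: 0 = clamp fully open; grows as the knob is turned clockwise, seen looking down on the knob from outside. It drives the plunger 10 mm per rad. Starts between 0 and 0.5; the plunger meets the seated comb at about 2.1 to 2.5. It takes about 0.1 N m to turn and stays where it is left.
- knob (a joint): Slip (rad) of the blue knob on the screw's collar (the clutch): 0 at the start, near 0 while the screw turns along; it grows clockwise when the screw is blocked and the clutch slips, at about 0.2 N m. A first slip is some 0.1 to 0.3 rad of knob movement with the collar standing still; over 0.8 rad in all is overdriven.
- plunger: Steel clamp pin, 10 mm in diameter with a black pad, that slides along the knob's axis, down and away from the robot, onto the upper front edge of the seated comb at the rack's y = 64 mm. It starts 17 to 24 mm back from there. z as the knob's axis.
- perfume_c (a point): Centre of the amber glass perfume bottle with a closed stopper, 56 mm in diameter, 112 mm high. Leave alone.
- ring_bowl: White ceramic ring bowl, 76 mm in diameter, 32 mm high; origin under its middle. Leave alone.
- clip_c (a point): Centre of the red hair clip standing in the rack's second slot: 34 mm wide, 8 mm thick, 66 mm tall. Leave alone.
- small_comb_c (a point): Centre of the small yellow comb standing in the rack's second slot: 84 mm long, 8 mm thick, 42 mm tall. Leave alone.
There are look-alikes about, which are no part of the job. Of the things like the rack, leave any that is pink or purple; of the rest the larger one is meant.

How it is judged (in metres and radians):
On the way, in this order (a step that is already met when the one before it is completed fails the run):
1. the comb stands upright in the front slot, let go, with the clamp still open (x of comb_c in the frame of rack between -0.007 and 0.007 m and y of comb_c in the frame of rack between -0.008 and 0.008 m and z of comb_c in the frame of rack below 0.04 m and angle between comb_c's own z axis and vertical below 0.28 rad and contact force between the fingers and comb below 0.1 N and value of joint screw below 1.6 rad), for 0.2 s.
2. the clamp is closed on the comb and the clutch has slipped (value of joint knob above 0.08 rad and contact force between plunger and comb above 1 N), for 0.1 s.
At the end, for the whole second after the job is handed in: The comb stands released and at rest in the front slot: centre within 5 mm of the slot's middle plane and 8 mm of its middle lengthwise, teeth within 3 mm of the floor, upright within 8 degrees; the plunger presses it with over 1 N; the clutch has slipped 0.08 to 0.8 rad in all (all of step 2 and x of comb_c in the frame of rack between -0.005 and 0.005 m and y of comb_c in the frame of rack between -0.008 and 0.008 m and z of comb_c in the frame of rack below 0.039 m and angle between comb_c's own z axis and vertical below 0.14 rad and value of joint knob below 0.8 rad and linear speed of comb below 0.02 m/s); the robot touches nothing.
It fails at once if the clutch is overdriven: slipped by more than 0.8 rad (value of joint knob above 0.8 rad or value of joint knob below -0.8 rad).
It fails at once if the perfume bottle is pushed by over 25 mm or tipped by over 30 degrees (distance of perfume_c from where it was at the start of the episode above 0.025 m or angle between perfume_c's own z axis and vertical above 0.52 rad).
It fails at once if the ring bowl is pushed by over 25 mm (distance of ring_bowl from where it was at the start of the episode above 0.025 m).
It fails at once if the hair clip or the small comb is shifted by over 20 mm (distance of any of clip_c, small_comb_c from where it was at the start of the episode above 0.02 m).
It also fails if it takes over 72 s, if anything falls off the work surface, if the arm or the gripper's body presses on something with over 40 N, if the wrist force passes 120 N, or if a joint passes its speed limit or range.

### The arm

A 6-joint arm with a two-finger parallel gripper is mounted at the origin on the work surface. World frame = base frame: x ahead of the robot, y to its left, z up, the work surface at z = 0. Lengths are in mm, angles in rad, forces in N, time in s.
With the tool pointing down it reaches from about 275 to 750 mm from the base axis. Payload 10.2 kg.
Tool frame: the origin (TCP) lies between the finger pads; the fingertips stand 17 mm ahead of it and the grasp point (between the pads) lies 2 mm behind it; z points along the fingers, y is the line along which they close (so a half turn about z gives the same grasp; the last joint's range is limited). The gripper opens to 85 mm and grips with 20 to 120 N. Pads are 22 mm wide; open, the fingers measure 114 mm over their backs; the gripper's body (76 mm by 85 mm) begins 54 mm behind the grasp point. The pads swing forward as they close: fully open they stand 13 mm farther back than shut.
Start: joints at [0.992, 0.313, 1.498, -0, 1.331, -0.223], TCP at [182.891, 492.12, 210.094] pointing down, gripper open.
Joint ranges: [-2.94, 2.94], [-0.97, 2.17], [0.19, 2.56], [-1.23, 4.37], [0.02, 3.11], [-2.88, 2.88]. Speed limits (rad/s): [2.39, 2.39, 3.01, 3.14, 3.14, 3.14].

### API

Orientations are given as a unit quaternion [w, x, y, z].
In Python, from rig import * gives the robot as it stands.
- The arm moves only by the tool step_arm, never from a script. Its argument "commands" is text: rows parted by semicolons, each of 7 numbers parted by spaces: the opening, from 0 (shut) to 1 (fully open), then the shift along the tool's x, y, z in cm, then the turn, a rotation vector about the tool's x, y, z in rad. In form: hand x y z rx ry rz; .... A call has 1 to 20 rows; each row is the pose to reach, as a shift and turn from the pose commanded when the call began, along the tool's axes at that moment; what a row does not reach only later rows make up. A row lasts 1/12 s, in which the tool goes at most 41.7 mm and 7.16 degrees, less where a joint would pass 70% of its speed; a pose out of reach is approached as far as the arm can. A call with a gripper value outside its range is refused whole. The fingers move at their own pace and stop on an object; "newtons" is the grip in N (left out, the last holds). Time passes only in rows, so rows that repeat a pose let the fingers close. It gives the time, the measured TCP pose, the force, the opening and the grip force at its end, in the units of the state.
- sense(): the state, without advancing time (a new reading comes with each control period).
- capture(name): name is "scene" or "side" or "wrist"; returns the picture (480x640x3 uint8, red, green, blue); there is no depth.
- camera_model(name): a dict with "mtx" (3x3 intrinsics, pixels), "eye" and "rotation" of the camera in the world. Camera axes: x right, y down, z forward; pixel columns grow to the right and rows downward; lengths in mm; the calibration is good to about 2 mm. The wrist camera is an equidistant fisheye: a pixel r from the principal point sees the ray r / f radians off the axis. A picture is of the moment at which its call begins: read the wrist's pose just before it. camera_model takes no time and is no camera call; for the wrist camera it gives the pose at the moment of the call.
- finish_job(): hands the job in; it is judged then, once.
Trained networks look in the newest picture that a camera, given by its name, has taken for a name from the list of things; names that differ only in an ending like _2 or _b are one class to them, and where a whole thing is asked for, a point or a joint stands for the part that bears it (a point fixed in the world has none). Each returns a list of dicts, best first, with "score" (0 to 1); they miss things now and then, are a little off and sometimes report something else, mostly with a low value. They report only what shows in the picture. A call takes as long as a camera call. They do not tell look-alikes from the thing itself.
- search_frame(camera, label): "rect" ([centre column, centre row, width, height] in pixels, round what is visible of it).
- trace(camera, label): "mask" (480x640 bool, what is visible of it) and "rect" ([centre column, centre row, width, height] in pixels, round what is visible of it).
- spot_point(camera, label): "xy" ([column, row] in pixels: a listed point, or the origin of a listed thing).
The state is a dict: "time_s": time; "joints": joint angles; "dq": joint speeds; "tau": joint torques, N m; "eef_pos": TCP position; "ee_rot": TCP orientation; "force": force on the tool from outside, world axes, zero at the start; "wrist_torque": the same for the moment, N m; "grip_width": opening from 0.0 (shut) to 1.0 (fully open); "grip_force": force on a finger pad.
Only numpy, scipy, OpenCV 4.12 (cv2) and the standard library are available. Lean on these libraries where they do the work, as an engineer would, in place of code of your own. Each camera call takes 0.05 s, during which the arm holds its last target. There are 200 camera calls.

## Working session

There is one attempt and no reset: what is moved stays moved. The work goes in short steps, Python scripts to look and compute and a tool call to move; the robot and the scene stay as the last step left them, time stands still between calls to the robot, and variables do not carry over. Pictures are saved under pics/ and viewed, at most 10 in all, crops included, and the job is handed in when it is done.

Besides the shell and the picture viewer there is one more tool, called after "Request:" as a command line: name --argument value ..., lists and objects as JSON in quotes. step_arm: Moves the arm, as the interface text tells. Its arguments: {"type":"object","properties":{"commands":{"type":"string"},"newtons":{"type":"number"}},"required":["commands"]}

```bash
mkdir -p pics; ls; cat > h.py <<'E'
from rig import *
import numpy as np, cv2
from scipy.spatial.transform import Rotation as R
def rot(q): return R.from_quat([q[1],q[2],q[3],q[0]])
def save(n,f):
    im=capture(n); cv2.imwrite('pics/'+f,im[:,:,::-1]); return im
def proj(m,P):
    c=(np.asarray(P)-m['eye'])@np.array(m['rotation']); p=c@np.array(m['mtx']).T; return p[...,:2]/p[...,2:]
def ray(m,px):
    d=np.linalg.inv(np.array(m['mtx']))@[px[0],px[1],1]; d=np.array(m['rotation'])@d; return np.array(m['eye']),d/np.linalg.norm(d)
def tri(rays):
    A=0;b=0
    for o,d in rays:
        M=np.eye(3)-np.outer(d,d);A=A+M;b=b+M@o
    return np.linalg.solve(A,b)
E
python3 - <<'E'
from h import *
print(sense()['eef_pos'],sense()['ee_rot'])
for c in ("scene","side"):
    save(c,c+'0.png'); m=camera_model(c); print(c,m)
    for l in ("comb_c","stand","rack","slot","knob_grip","plunger","perfume_c","ring_bowl","clip_c","small_comb_c"):
        print(l,[(np.round(r['xy']),round(r['score'],2)) for r in spot_point(c,l)[:3]])
E
```

```text
pics
[182.73575104 491.86873926 209.55414378] [-2.44574697e-04  1.76975906e-01  9.84214980e-01 -5.84699406e-04]
scene {'mtx': array([[609.76243436,   0.        , 322.4476958 ],
       [  0.        , 609.76243436, 246.54587239],
       [  0.        ,   0.        ,   1.        ]]), 'eye': array([1402.30032043, -409.91437252,  734.27264943]), 'rotation': array([-0.40939602,  0.76130981,  0.43617258, -0.25011148])}
comb_c [(array([187., 304.]), 0.6)]
stand [(array([192., 333.]), 0.92)]
rack [(array([443., 340.]), 0.94), (array([517., 251.]), 0.94), (array([406., 206.]), 0.8)]
slot [(array([443., 331.]), 0.96), (array([402., 189.]), 0.93), (array([400., 260.]), 0.88)]
knob_grip [(array([428., 212.]), 0.68), (array([420., 147.]), 0.61), (array([469., 287.]), 0.53)]
plunger []
perfume_c [(array([268., 278.]), 0.84)]
ring_bowl [(array([358., 245.]), 0.85)]
clip_c [(array([388., 272.]), 0.57)]
small_comb_c [(array([432., 270.]), 0.57)]
side {'mtx': array([[437.09654951,   0.        , 319.53575634],
       [  0.        , 437.09654951, 247.2079341 ],
       [  0.        ,   0.        ,   1.        ]]), 'eye': array([478.5119337 , 826.90490216, 519.06215695]), 'rotation': array([ 0.03060019, -0.03491768,  0.85682212, -0.51351751])}
comb_c [(array([347., 221.]), 0.47)]
stand [(array([341., 233.]), 0.61)]
rack [(array([198., 319.]), 0.79), (array([460., 444.]), 0.7), (array([302., 347.]), 0.67)]
slot [(array([197., 310.]), 0.94), (array([302., 334.]), 0.86), (array([221., 462.]), 0.64)]
knob_grip [(array([308., 323.]), 0.93), (array([521., 431.]), 0.69), (array([184., 301.]), 0.59)]
plunger []
perfume_c [(array([339., 247.]), 0.97)]
ring_bowl [(array([378., 344.]), 0.63)]
clip_c [(array([286., 308.]), 0.59)]
small_comb_c [(array([261., 346.]), 0.75), (array([306., 333.]), 0.35)]
```

View pics/scene0.png

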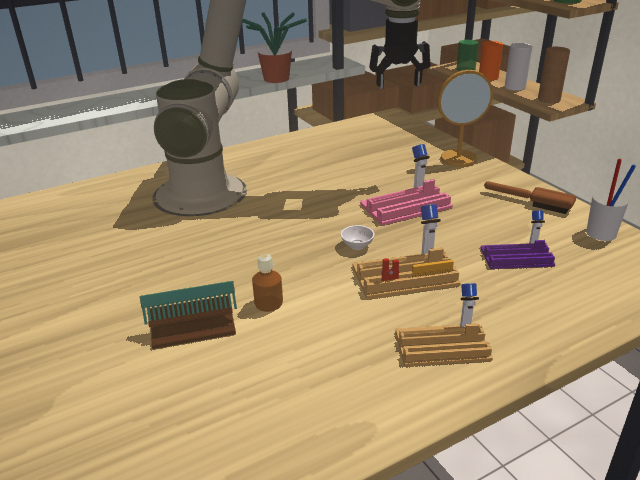

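View pics/side0.png

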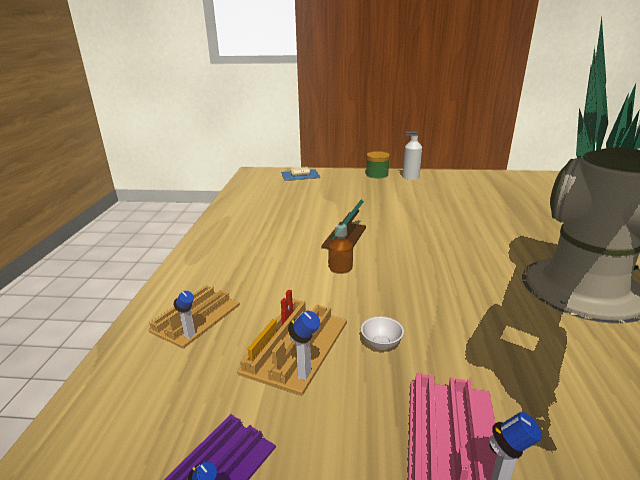

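```bash
cat >> h.py <<'E'
_cm=camera_model
def camera_model(n):
    m=dict(_cm(n)); m['rotation']=rot(m['rotation']).as_matrix(); return m
E
python3 - <<'E'
from h import *
import pickle
D={}
for c in ("scene","side"):
    im=capture(c); D[c]={'im':im,'m':camera_model(c)}
    for l in ("comb_c","stand","rack","knob_grip","perfume_c","clip_c","small_comb_c","screw"):
        t=trace(c,l); D[c][l]=t
        print(c,l,[(np.round(r['rect']),round(r['score'],2),int(r['mask'].sum())) for r in t[:4]])
pickle.dump(D,open('D.pkl','wb'))
M={c:D[c]['m'] for c in D}
def T(n,a,b): 
    p=tri([ray(M['scene'],a),ray(M['side'],b)]); print(n,p.round(1),proj(M['scene'],p).round(1),proj(M['side'],p).round(1))
T('comb',(187,304),(347,221));T('stand',(192,333),(341,233));T('rack',(406,270),(302,347));T('slot',(400,260),(302,334));T('knob',(428,212),(308,323))
T('perf',(268,278),(339,247));T('bowl',(358,245),(378,344));T('clip',(388,272),(286,308));T('small',(432,270),(261,346))
E
```

```text
scene comb_c [(array([188., 307.,  95.,  42.]), 0.75, 1455)]
scene stand [(array([191., 328.,  86.,  40.]), 0.73, 2409)]
scene rack [(array([408., 250., 104.,  93.]), 0.77, 3687), (array([446., 325.,  95.,  83.]), 0.64, 3883), (array([407., 185.,  86.,  82.]), 0.59, 2571), (array([520., 237.,  74.,  57.]), 0.55, 1812)]
scene knob_grip [(array([430., 212.,  18.,  19.]), 0.55, 231), (array([470., 291.,  12.,  15.]), 0.55, 202), (array([420., 150.,  14.,  13.]), 0.52, 146), (array([537., 215.,  12.,   8.]), 0.4, 98)]
scene perfume_c [(array([266., 282.,  30.,  55.]), 0.94, 1322)]
scene clip_c [(array([390., 268.,  17.,  21.]), 0.71, 310)]
scene small_comb_c [(array([432., 267.,  45.,  19.]), 0.73, 443)]
scene screw [(array([421., 154.,  14.,  20.]), 0.76, 195), (array([429., 215.,  20.,  14.]), 0.6, 286), (array([470., 291.,  16.,  19.]), 0.53, 222), (array([538., 215.,  12.,   7.]), 0.41, 107)]
side comb_c [(array([350., 213.,  17.,  26.]), 0.43, 124)]
side stand [(array([343., 229.,  44.,  37.]), 0.96, 396), (array([307., 326.,  26.,  27.]), 0.19, 513), (array([380., 333.,  43.,  32.]
[... 583 characters left out ...]
39.]), 0.97, 509)]
side screw [(array([517., 437.,  54.,  48.]), 0.94, 1508), (array([303., 327.,  32.,  31.]), 0.84, 725), (array([202., 470.,  28.,  19.]), 0.79, 436), (array([185., 301.,  19.,  19.]), 0.74, 307)]
comb [ 507.7 -202.4   48.6] [188.  305.2] [347.7 220.2]
stand [ 527.5 -210.7    4. ] [190.7 331.5] [340.1 234. ]
rack [572.8 240.9   4.7] [405.4 269.6] [301.3 347.5]
slot [569.9 230.7  28.7] [401.1 260.8] [303.2 333. ]
knob [550.3 307.8 111.4] [427.9 211.9] [307.9 323.1]
perf [520.3 -44.4  55.8] [268.9 278.9] [339.7 246.2]
bowl [436.9 212.8  -0.9] [358.8 245.7] [379.  343.1]
clip [606.6 174.4  41.4] [389.  272.7] [287.1 307.2]
small [633.8 265.   28.4] [433.9 271.1] [263.2 344.5]
```

```bash
cat > fit.py <<'E'
from h import *
import pickle
from scipy.optimize import minimize
def box(x0,x1,y0,y1,z0,z1): return np.array([[x,y,z] for x in(x0,x1) for y in(y0,y1) for z in(z0,z1)],float)
def cyl(r,a,b,ori,Rm):
    t=np.linspace(0,2*np.pi,24,endpoint=False)
    return np.vstack([np.c_[r*np.cos(t),r*np.sin(t),0*t+z] for z in(a,b)])@Rm.T+ori
RK=R.from_euler('y',-35,degrees=True).as_matrix(); KO=np.array([-42,64,114.])
RACK=[box(-46,72,-98,98,0,10),box(-20,-7,-98,98,8,30),box(7,15,-98,98,8,30),box(-15,15,87.5,98,8,30),box(-15,15,-98,-87.5,8,30),box(7,15,49,79,10,56),box(-41,-27,53,75,0,86),cyl(16,-14,14,KO,RK),cyl(20,-26,-18,KO,RK)]
COMB=[box(-5,5,-84,84,-21,26)]
def place(parts,x,y,z,yaw,tilt=0):
    Rm=(R.from_euler('z',yaw)*R.from_euler('y',tilt)).as_matrix()
    return [p@Rm.T+[x,y,z] for p in parts]
def render(m,parts,pr=proj):
    im=np.zeros((480,640),np.uint8)
    for p in parts:
        q=cv2.convexHull(pr(m,p).astype(np.float32)); cv2.fillConvexPoly(im,np.round(q*16).astype(np.int32),1,shift=4)
    return im
def iou(a,b): return (a&b).sum()/max(1,(a|b).sum())
E
python3 - <<'E'
from fit import *
D=pickle.load(open('D.pkl','rb'))
def near(c,l,px):
    return min(D[c][l],key=lambda r:np.hypot(*(np.array(r['rect'][:2])-px)))['mask'].astype(np.uint8)
mk={}
for c,px in(("scene",(408,250)),("side",(292,348))):
    mk[c]=near(c,'rack',px)|near(c,'knob_grip',(430,212) if c=='scene' else (307,325))|near(c,'screw',(429,215) if c=='scene' else (303,327))
    mk[c]=cv2.morphologyEx(mk[c],cv2.MORPH_CLOSE,np.ones((3,3)))
ex={c:near(c,'clip_c',(388,270) if c=='scene' else (286,308))|near(c,'small_comb_c',(432,267) if c=='scene' else (264,341)) for c in mk}
def cost(p,full=0):
    parts=place(RACK,p[0],p[1],0,p[2]/100)
    s=[]
    for c in mk:
        r=render(D[c]['m'],parts); keep=1-cv2.dilate(ex[c],np.ones((3,3)))
        s.append(iou(r*keep,mk[c]*keep))
    return s if full else -sum(s)
best=min((minimize(cost,[572,238,y],method='Nelder-Mead',options=dict(initial_simplex=[[572,238,y],[582,238,y],[572,248,y],[572,238,y+15]])) for y in(-10,20,-40)),key=lambda r:r.fun)
print('rack',best.x.round(1),cost(best.x,1)); rp=best.x
def teal(c,px):
    im=D[c]['im'].astype(int); m=((im[...,1]>im[...,0]+15)&(im[...,2]>im[...,0]+10)).astype(np.uint8)
    k=np.zeros_like(m); x0,y0,x1,y1=px; k[y0:y1,x0:x1]=1; m*=k
    m=cv2.morphologyEx(m,cv2.MORPH_OPEN,np.ones((2,2)))if 0 else m
    return m
mt={'scene':teal('scene',(130,270,245,335)),'side':teal('side',(340,190,372,226))}
for c in mt: print(c,mt[c].sum(), cv2.boundingRect(cv2.findNonZero(mt[c])))
def hull(m):
    h=cv2.convexHull(cv2.findNonZero(m)); o=np.zeros_like(m); cv2.fillConvexPoly(o,h,1); return o
hs={c:hull(mt[c]) for c in mt}
def cc(p,full=0):
    parts=place(COMB,p[0],p[1],p[3] if len(p)>3 else 56.,p[2]/100,np.radians(-32))
    s=[iou(render(D[c]['m'],parts),hs[c]) for c in hs]
    return s if full else -s[0]-.3*s[1]
for s in ([508,-202,0],[508,-202,0,53],[508,-202,-30,53],[508,-202,30,53]):
    sm=[s]+[list(np.array(s)+np.eye(len(s))[i]*10) for i in range(len(s))]
    b=minimize(cc,s,method='Nelder-Mead',options=dict(initial_simplex=sm)); print('comb',b.x.round(1),cc(b.x,1))
o=[]
for c in mk:
    im=D[c]['im'][:,:,::-1].copy()
    for p in place(RACK,rp[0],rp[1],0,rp[2]/100)+place(COMB,b.x[0],b.x[1],b.x[3],b.x[2]/100,np.radians(-32)):
        q=cv2.convexHull(proj(D[c]['m'],p).astype(np.float32)); cv2.polylines(im,[np.round(q*16).astype(np.int32)],True,(0,0,255),1,shift=4)
    x,y=(345,190) if c=='scene' else(230,290); 
    o.append(cv2.resize(im[y:y+110,x:x+125],None,fx=3,fy=3,interpolation=1))
    x,y=(130,265) if c=='scene' else(300,180); 
    o.append(cv2.resize(im[y:y+90,x:x+125],None,fx=3,fy=3,interpolation=1))
cv2.imwrite('pics/ov.png',np.vstack([np.hstack([o[0],o[2]]),np.hstack([o[1],o[3]])]))
E
```

```text
rack [571.4 236.1 -31.8] [np.float64(0.9263242807206238), np.float64(0.9475446428571429)]
scene 1574 (140, 281, 96, 43)
side 108 (341, 200, 22, 26)
comb [ 510.  -200.2  -28.5] [np.float64(0.9203187250996016), np.float64(0.4368231046931408)]
comb [ 508.7 -199.4  -27.3   53.4] [np.float64(0.9382084095063985), np.float64(0.5508474576271186)]
comb [ 508.2 -200.7  -26.4   52.8] [np.float64(0.9385964912280702), np.float64(0.5555555555555556)]
comb [ 508.4 -199.4  -26.9   54.2] [np.float64(0.9381858083394294), np.float64(0.5701754385964912)]
```

View pics/ov.png

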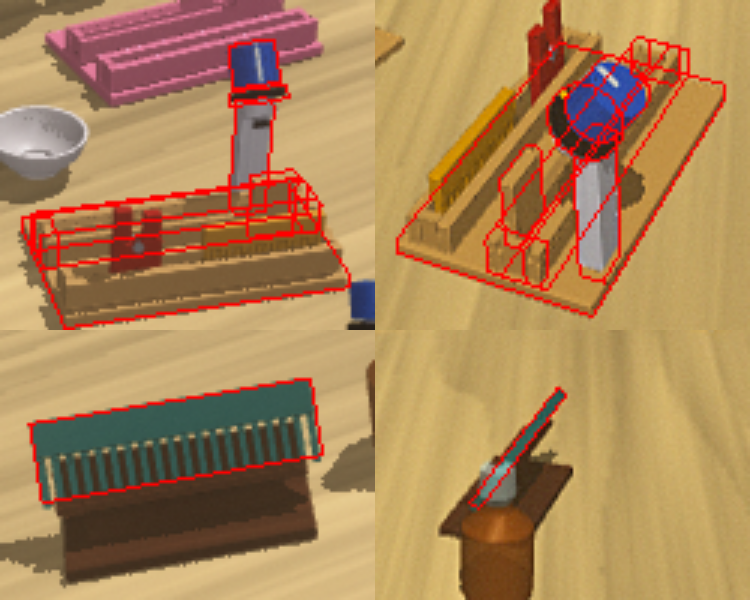

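```bash
cat >> h.py <<'E'
# frames: (pos, Rotation). tool axes vs comb-like frame: x_t=+y, y_t=+x, z_t=-z
FLIP=R.from_matrix(np.array([[0,1,0],[1,0,0],[0,0,-1.]]))
RP=np.array([571.4,236.1,0]); RYAW=-.318
CP=np.array([508.5,-200,54.]); CYAW=-.27
def comb_frame(): return CP,R.from_euler('z',CYAW)*R.from_euler('y',-32,degrees=True)
def rack_frame(): return RP,R.from_euler('z',RYAW)
def in_frame(f,p): return f[0]+f[1].apply(p)
def go(pos,Rt):
    s=sense(); r0=rot(s['ee_rot']); d=r0.inv().apply(np.array(pos)-s['eef_pos'])/10; w=(r0.inv()*Rt).as_rotvec()
    print('t',round(s['time_s'],2),'shift cm',d.round(2),'rv',w.round(3)); return d,w
E
python3 - <<'E'
from h import *
m=camera_model('wrist'); s=sense(); r=rot(s['ee_rot'])
print(m['mtx'],r.inv().apply(m['eye']-s['eef_pos']),r.inv().as_matrix()@m['rotation'])
f=comb_frame(); go(in_frame(f,[0,-15,110]),f[1]*FLIP)
E
```

```text
[[371.64829954   0.         320.18713744]
 [  0.         371.64829954 242.70281512]
 [  0.           0.           1.        ]] [  79.86852535    0.52227951 -164.44859137] [[-6.13464726e-04 -9.49852716e-01 -3.12697046e-01]
 [ 9.99999804e-01 -6.22931385e-04 -6.96250207e-05]
 [-1.28655289e-04 -3.12697027e-01  9.49852911e-01]]
t 2.0 shift cm [-48.95 -55.53   6.28] rv [-0.451 -0.414  1.443]
```

Request:
step_arm --commands "0.4 -12 -13.5 0 -.11 -.1 .36;0.4 -12 -13.5 0 -.11 -.1 .36;0.4 -12 -13.5 0 -.11 -.1 .36;0.4 -24 -27 0 -.22 -.2 .72;0.4 -24 -27 0 -.22 -.2 .72;0.4 -24 -27 0 -.22 -.2 .72;0.4 -24 -27 0 -.22 -.2 .72;0.4 -36 -41 0 -.33 -.3 1.08;0.4 -36 -41 0 -.33 -.3 1.08;0.4 -36 -41 0 -.33 -.3 1.08;0.4 -36 -41 0 -.33 -.3 1.08;0.4 -36 -41 0 -.33 -.3 1.08;0.4 -48.95 -55.5 6.3 -.451 -.414 1.443;0.4 -48.95 -55.5 6.3 -.451 -.414 1.443;0.4 -48.95 -55.5 6.3 -.451 -.414 1.443;0.4 -48.95 -55.5 6.3 -.451 -.414 1.443;0.4 -48.95 -55.5 6.3 -.451 -.414 1.443;0.4 -48.95 -55.5 6.3 -.451 -.414 1.443;0.4 -48.95 -55.5 6.3 -.451 -.414 1.443" --newtons 30

```text
time_s: 3.58
eef_pos: [449.1, -203.4, 146.0]
ee_rot: [0.22, 0.766, 0.581, 0.166]
force: [0.6, 1.8, 0.4]
grip_width: 0.399
grip_force: 0.0
```

```bash
cat >> fit.py <<'E'
def fproj(m,P):
    c=(np.asarray(P)-m['eye'])@m['rotation']; th=np.arctan2(np.hypot(c[...,0],c[...,1]),c[...,2]); n=np.hypot(c[...,0],c[...,1])+1e-9
    f=m['mtx'][0,0]; return np.stack([m['mtx'][0,2]+f*th*c[...,0]/n,m['mtx'][1,2]+f*th*c[...,1]/n],-1)
E
python3 - <<'E'
from fit import *
f=comb_frame(); go(in_frame(f,[0,-15,110]),f[1]*FLIP)
m=camera_model('wrist'); im=capture('wrist')[:,:,::-1].copy()
t=trace('wrist','comb_c'); print([(r['rect'],r['score'],r['mask'].sum()) for r in t[:2]])
pickle.dump((im,m,t),open('W.pkl','wb'))
tb=(im.astype(int)[...,1]>im.astype(int)[...,2]+15)&(im.astype(int)[...,0]>im.astype(int)[...,2]+10)
print(tb.sum())
for p in place([box(-5,5,-84,84,-26,26)],*CP,CYAW,np.radians(-32)):
    q=cv2.convexHull(fproj(m,p).astype(np.float32)); cv2.polylines(im,[np.round(q*16).astype(np.int32)],True,(0,0,255),1,shift=4)
cv2.imwrite('pics/w1.png',im)
E
```

```text
t 3.58 shift cm [ 0.41 -0.1  -0.21] rv [ 0.     0.003 -0.003]
[([317.0, 205.2, 16.8, 236.3], 0.88, np.int64(3259))]
3696
```

View pics/w1.png

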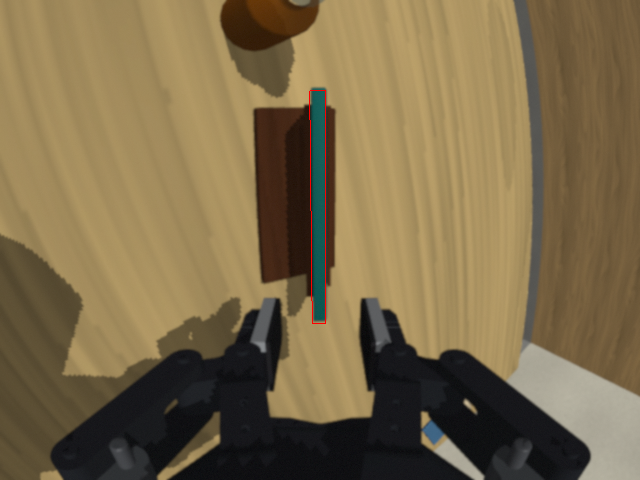

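```bash
python3 - <<'E'
from fit import *
im,m,t=pickle.load(open('W.pkl','rb')); D=pickle.load(open('D.pkl','rb'))
a=im.astype(int); tw=((a[...,1]>a[...,2]+15)&(a[...,0]>a[...,2]+10)).astype(np.uint8)
b=D['scene']['im'].astype(int); ts=((b[...,1]>b[...,0]+15)&(b[...,2]>b[...,0]+10)).astype(np.uint8); k=0*ts;k[270:335,130:245]=1;ts*=k
k=0*tw;k[60:350,290:350]=1;tw*=k
def hull(m): o=0*m; cv2.fillConvexPoly(o,cv2.convexHull(cv2.findNonZero(m)),1); return o
hw,hs=hull(tw),hull(ts)
def c(p,full=0):
    pa=place(COMB,p[0],p[1],p[3],p[2]/100,np.radians(-32))
    s=[iou(render(m,pa,fproj),hw),iou(render(D['scene']['m'],pa),hs)]; return s if full else -sum(s)
s=[508.5,-200,-27,54]
for d in(6,-6):
    r=minimize(c,s,method='Nelder-Mead',options=dict(initial_simplex=[s]+[list(np.array(s)+np.eye(4)[i]*d) for i in range(4)])); print(r.x.round(2),c(r.x,1))
E
```

```text
[ 509.48 -198.86  -26.99   54.54] [np.float64(0.9625756741882223), np.float64(0.9379335523913838)]
[ 509.65 -199.18  -27.27   53.79] [np.float64(0.9664558702227111), np.float64(0.938253562294483)]
```

```bash
sed -i 's/^CP=.*/CP=np.array([509.5,-199,54.8]); CYAW=-.271/' h.py; python3 - <<'E'
from h import *
f=comb_frame(); go(in_frame(f,[0,-15,21]),f[1]*FLIP)
E
```

```text
t 3.68 shift cm [0.27 0.13 8.75] rv [-0.001  0.    -0.002]
```

Request:
step_arm --commands "0.4 .27 .13 3 0 0 0;0.4 .27 .13 6 0 0 0;0.4 .27 .13 8 0 0 0;0.4 .27 .13 8.75 0 0 0;0.4 .27 .13 8.75 0 0 0;0.05 .27 .13 8.75 0 0 0;0.05 .27 .13 8.75 0 0 0;0.05 .27 .13 8.75 0 0 0;0.05 .27 .13 8.75 0 0 0;0.05 .27 .13 8.75 0 0 0;0.05 .27 .13 8.75 0 0 0" --newtons 30

```text
time_s: 4.6
eef_pos: [494.9, -208.8, 74.0]
ee_rot: [0.22, 0.765, 0.582, 0.167]
force: [0.5, 1.2, -0.6]
grip_width: 0.047
grip_force: 0.0
```

```bash
python3 - <<'E'
from h import *
s=sense(); print(s['grip_width'],s['grip_force'])
im=save('wrist','w2.png')
f=comb_frame(); print((f[1].inv().apply(s['eef_pos']-f[0])).round(1))
E
```

```text
0.0468259289732973 0.0
[  0.4 -13.4  22.4]
```

View pics/w2.png

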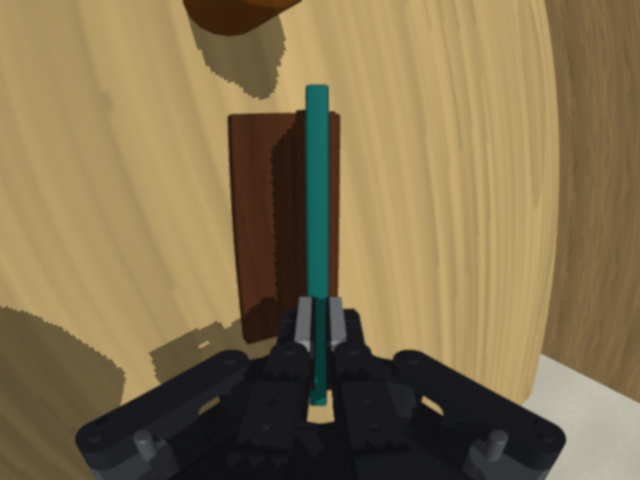

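Request:
step_arm --commands "0 0 0 0 0 0 0;0 0 0 0 0 0 0;0 0 0 0 0 0 0;0 0 0 0 0 0 0" --newtons 30

```text
time_s: 4.98
eef_pos: [494.9, -208.7, 73.5]
ee_rot: [0.219, 0.765, 0.582, 0.167]
force: [-0.2, -0.9, 0.2]
grip_width: 0.0
grip_force: 0.0
```

```bash
python3 - <<'E'
from h import *
a=capture('scene');w=capture('wrist')
o=np.hstack([cv2.resize(a[200:350,120:300],(600,500)),cv2.resize(w[280:440,270:370],(200,500))])
cv2.imwrite('pics/c3.png',o[:,:,::-1])
E
```

```text
(no output)
```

View pics/c3.png

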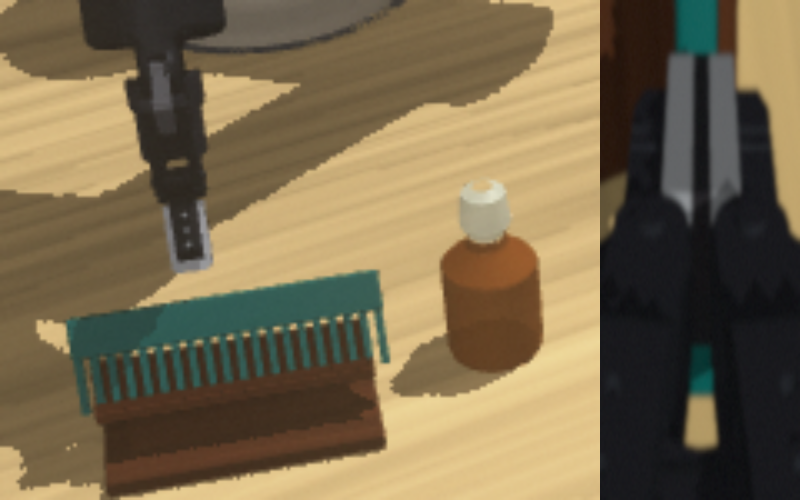

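```bash
python3 - <<'E'
from h import *
s=sense(); m=camera_model('scene'); r=rot(s['ee_rot']); p=s['eef_pos']; print(p)
for d in (-56,-2,0,17,30,40): print(d,proj(m,p+r.apply([0,0,d])).round(1))
f=comb_frame(); print([proj(m,in_frame(f,[0,-15,z])).round(1) for z in (-26,0,26)])
for c in("scene","side"): capture(c); print([(r['xy'],r['score']) for r in spot_point(c,'comb_c')[:2]])
print(s)
E
```

```text
[ 494.8694262  -208.69138908   73.53529841]
-56 [175.6 261.2]
-2 [180.2 290.6]
0 [180.4 291.7]
17 [181.8 300.9]
30 [182.9 308. ]
40 [183.8 313.4]
[array([183.5, 317.9]), array([181.3, 303.8]), array([179. , 289.7])]
[([189.8, 304.2], 0.72), ([355.8, 245.2], 0.56)]
[([349.2, 217.6], 0.64)]
{'time_s': 5.0833, 'joints': array([-0.74824246,  0.29352645,  2.08168064,  0.77471693,  0.35615234,
       -1.15665669]), 'dq': array([ 0.00104175,  0.0011515 ,  0.00200504,  0.00026406, -0.00239659,
        0.00058612]), 'tau': array([-2.25766409e-03, -3.27141309e+01, -1.83992779e+01,  4.75739446e-01,
       -6.00446407e-01,  3.62682986e-04]), 'eef_pos': array([ 494.8694262 , -208.69138908,   73.53529841]), 'ee_rot': array([0.21939638, 0.76497068, 0.5820902 , 0.16690145]), 'force': array([ 0.66685923, -0.09036196,  0.19813158]), 'wrist_torque': array([0.06625637, 0.24530129, 0.01857127]), 'grip_force': 0.0, 'grip_width': 0.001970133341281316}
```

```bash
python3 - <<'E'
from h import *
m=camera_model('scene')
p=np.array([182.7,491.9,209.5]);r=rot([0,.177,.9842,0])
for d in (-20,0,4,17): print(d,proj(m,p+r.apply([[0,-48,d],[0,48,d],[0,0,d]])).round(1).tolist())
# wrist: project closed tips 
from fit import fproj
m=camera_model('wrist'); s=sense(); r=rot(s['ee_rot'])
for d in (-40,-20,0,17): print(d,fproj(m,s['eef_pos']+r.apply([[-11,0,d],[11,0,d]])).round(1).tolist())
m=camera_model('side'); 
for d in (-40,-20,0,17): print(d,proj(m,s['eef_pos']+r.apply([0,0,d])).round(1).tolist())
im=capture('side'); cv2.imwrite('pics/s4.png',cv2.resize(im[130:280,270:430],(640,600),interpolation=1)[:,:,::-1])
E
```

```text
-20 [[380.3, 92.6], [417.2, 89.8], [398.8, 91.2]]
0 [[380.0, 100.4], [416.8, 97.5], [398.5, 98.9]]
4 [[380.0, 101.9], [416.7, 99.0], [398.4, 100.4]]
17 [[379.9, 106.8], [416.4, 103.9], [398.2, 105.4]]
-40 [[318.5, 361.2], [318.3, 315.0]]
-20 [[318.7, 335.3], [318.5, 292.2]]
0 [[318.8, 314.0], [318.7, 274.0]]
17 [[318.9, 298.8], [318.9, 261.2]]
-40 [361.3, 199.0]
-20 [357.1, 204.7]
0 [352.9, 210.4]
17 [349.5, 215.1]
```

View pics/s4.png

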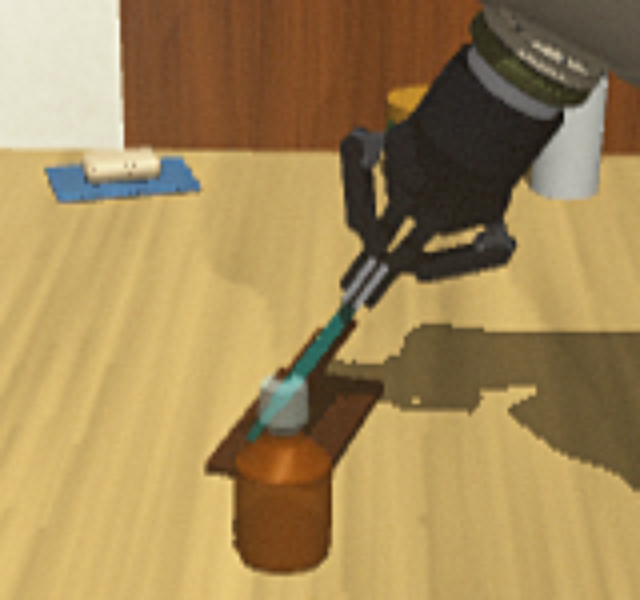

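The pictures show the shut fingertips about 20 mm behind the reported TCP rather than 17 mm ahead. The reported tool point is therefore about 37 mm too far along tool z. I'll open, advance 36 mm, and grip.

Request:
step_arm --commands "0.4 0 0 0 0 0 0;0.4 0 0 0 0 0 0;0.4 0 0 0 0 0 0;0.4 0 0 0 0 0 0;0.4 0 0 0 0 0 0;0.4 0 0 1.2 0 0 0;0.4 0 0 2.4 0 0 0;0.4 0 0 3.6 0 0 0;0.4 0 0 3.6 0 0 0;0 0 0 3.6 0 0 0;0 0 0 3.6 0 0 0;0 0 0 3.6 0 0 0;0 0 0 3.6 0 0 0;0 0 0 3.6 0 0 0;0 0 0 3.6 0 0 0" --newtons 30

```text
time_s: 6.58
eef_pos: [513.3, -213.9, 43.6]
ee_rot: [0.22, 0.765, 0.582, 0.167]
force: [-5.7, 1.2, 6.4]
grip_width: 0.109
grip_force: 35.3
```

```bash
cat >> h.py <<'E'
ZO=37.
def rel_now():
    s=sense(); r=rot(s['ee_rot']); f=comb_frame()
    return r.inv().apply(f[0]-s['eef_pos']), r.inv()*f[1]
def go_comb(rel,pos,Rc):   # put the held comb at pos,Rc
    Rt=Rc*rel[1].inv(); return go(pos-Rt.apply(rel[0]),Rt)
E
python3 - <<'E'
from h import *; import pickle
rel=rel_now(); print(rel[0].round(1),(FLIP.inv()*rel[1]).as_rotvec().round(3)) if 0 else print(rel[0].round(1),(FLIP*rel[1]).as_rotvec().round(3))
pickle.dump(rel,open('rel.pkl','wb'))
E
```

```text
[ 13.3  -0.5 -13.5] [-0.     0.001 -0.001]
```

Request:
step_arm --commands "0 0 0 -2 0 0 0;0 0 0 -5 0 0 0;0 0 0 -8 0 0 0;0 0 0 -11 0 0 0;0 0 0 -13 0 0 0;0 0 0 -13 0 0 0;0 0 0 -13 0 0 0"

```text
time_s: 7.17
eef_pos: [447.0, -195.7, 153.9]
ee_rot: [0.221, 0.765, 0.582, 0.167]
force: [-0.3, 0.6, -2.0]
grip_width: 0.11
grip_force: 34.0
```

```bash
python3 - <<'E'
from h import *; import pickle
rel=pickle.load(open('rel.pkl','rb')); f=rack_frame()
for k in (0,1):
  go_comb(rel,in_frame(f,[0,0,190]),f[1])
  s=sense(); print(in_frame((s['eef_pos'],rot(s['ee_rot'])),rel[0]))
  break
E
```

```text
t 7.17 shift cm [43.6   1.6  -1.72] rv [ 0.56  -0.012  0.046]
[ 443.21081059 -180.83846775  165.09500876]
```

Request:
step_arm --commands "0 3 .1 -1.7 .1 0 0;0 6 .2 -1.72 .2 0 0;0 9 .4 -1.72 .3 0 0;0 12 .6 -1.72 .4 0 0.02;0 15 .8 -1.72 .5 0 0.03;0 18 1 -1.72 .56 -.012 .046;0 21 1.2 -1.72 .56 -.012 .046;0 24 1.4 -1.72 .56 -.012 .046;0 27 1.6 -1.72 .56 -.012 .046;0 30 1.6 -1.72 .56 -.012 .046;0 33 1.6 -1.72 .56 -.012 .046;0 36 1.6 -1.72 .56 -.012 .046;0 39 1.6 -1.72 .56 -.012 .046;0 42 1.6 -1.72 .56 -.012 .046;0 43.6 1.6 -1.72 .56 -.012 .046;0 43.6 1.6 -1.72 .56 -.012 .046;0 43.6 1.6 -1.72 .56 -.012 .046;0 43.6 1.6 -1.72 .56 -.012 .046;0 43.6 1.6 -1.72 .56 -.012 .046"

```text
time_s: 8.75
eef_pos: [567.4, 222.8, 175.6]
ee_rot: [-0.001, 0.81, 0.586, -0.0]
force: [-0.7, -0.0, -0.3]
grip_width: 0.105
grip_force: 34.0
```

```bash
cat > ov.py <<'E'
from fit import *
def tealmask(im):
    a=im.astype(int); return ((a[...,1]>a[...,0]+15)&(a[...,2]>a[...,0]+10)).astype(np.uint8)
def overlay(crops,out,comb,K=3):
    o=[]
    for c,(x,y) in crops.items():
        m=camera_model(c); im=capture(c)[:,:,::-1].copy(); pr=fproj if c=='wrist' else proj
        for p in place(RACK,RP[0],RP[1],0,RYAW)+comb:
            q=cv2.convexHull(pr(m,p).astype(np.float32)); cv2.polylines(im,[np.round(q*16).astype(np.int32)],True,(0,0,255),1,shift=4)
        w,h=(260,240) 
        k=1 if c=='wrist' else 2
        o.append(im[20:420,190:450] if c=='wrist' else cv2.resize(im[y:y+200,x:x+130],None,fx=2,fy=2,interpolation=1))
    cv2.imwrite(out,np.hstack(o))
E
python3 - <<'E'
from ov import *
rel=pickle.load(open('rel.pkl','rb')); s=sense(); r=rot(s['ee_rot'])
c=s['eef_pos']+r.apply(rel[0]); Rc=r*rel[1]; print(c,(rack_frame()[1].inv()*Rc).as_rotvec())
B=[box(-5,5,-84,84,-26,26)@Rc.as_matrix().T+c]
# fit held comb in scene+side (teal hull): 3 shift + pitch... 
ims={n:(capture(n),camera_model(n)) for n in('scene','side')}
hs={}
for n,bx in(('scene',(340,130,470,290)),('side',(230,180,380,390))):
    t=tealmask(ims[n][0]); k=0*t; k[bx[1]:bx[3],bx[0]:bx[2]]=1; t*=k
    q=fp=proj(ims[n][1],B[0]); print(n,t.sum(),cv2.boundingRect(cv2.findNonZero(t)) if t.sum() else 0,q.min(0),q.max(0))
overlay({'scene':(340,120),'side':(235,190),'wrist':(0,0)},'pics/ov5.png',B)
E
```

```text
[571.09700627 235.59908129 189.1859435 ] [ 0.00035305  0.0032596  -0.00072187]
scene 891 (382, 144, 88, 146) [364.0665771  172.82676001] [451.11649564 209.15047112]
side 1676 (268, 223, 54, 115) [267.95141551 217.55655293] [322.88320861 296.7706598 ]
```

View pics/ov5.png

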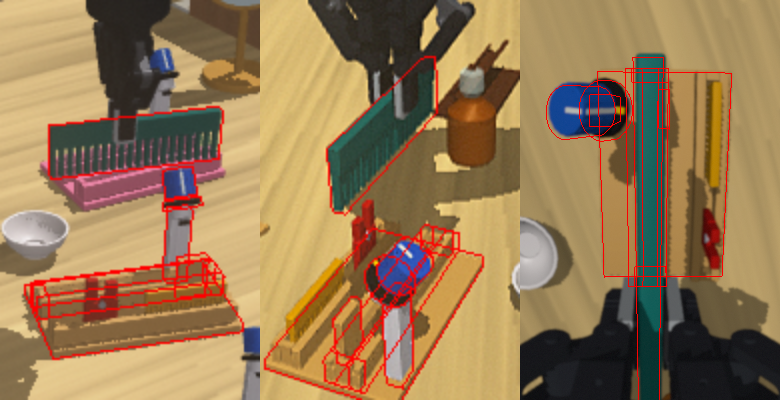

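```bash
python3 - <<'E'
from h import *; import pickle
rel=pickle.load(open('rel.pkl','rb')); f=rack_frame()
go_comb(rel,in_frame(f,[0,0,92]),f[1])
E
```

```text
t 9.0 shift cm [0.01 0.03 9.8 ] rv [-0.002 -0.001 -0.001]
```

Request:
step_arm --commands "0 0 0.03 3 -.002 0 0;0 0 0.03 6 -.002 0 0;0 0 0.03 8 -.002 0 0;0 0 0.03 9 -.002 0 0;0 0 0.03 9.8 -.002 0 0;0 0 0.03 9.8 -.002 0 0;0 0 0.03 9.8 -.002 0 0"

```text
time_s: 9.58
eef_pos: [568.2, 223.8, 79.3]
ee_rot: [0.0, 0.81, 0.587, 0.001]
force: [0.4, 0.0, -0.6]
grip_width: 0.106
grip_force: 34.0
```

```bash
python3 - <<'E'
from ov import *
rel=pickle.load(open('rel.pkl','rb')); s=sense(); r=rot(s['ee_rot'])
c=s['eef_pos']+r.apply(rel[0]); Rc=r*rel[1]; f=rack_frame(); print(f[1].inv().apply(c-f[0]),s['force'])
B=[box(-5,5,-84,84,-26,26)@Rc.as_matrix().T+c]
m=camera_model('wrist'); raw=capture('wrist')[:,:,::-1].copy(); im=raw.copy()
for p in place(RACK,RP[0],RP[1],0,RYAW)+B:
    q=cv2.convexHull(fproj(m,p).astype(np.float32)); cv2.polylines(im,[np.round(q*16).astype(np.int32)],True,(0,0,255),1,shift=4)
cv2.imwrite('pics/w6.png',np.hstack([cv2.resize(x[20:320,210:410],None,fx=2,fy=2,interpolation=1) for x in(raw,im)]))
pickle.dump((raw,m),open('W6.pkl','wb'))
m=camera_model('scene'); print(proj(m,B[0]).min(0),proj(m,B[0]).max(0))
E
```

```text
[ 0.26506704  0.56431855 92.86501309] [ 0.39780332  0.04917763 -0.55333349]
[364.06845526 216.29304754] [447.33221723 251.42955151]
```

View pics/w6.png

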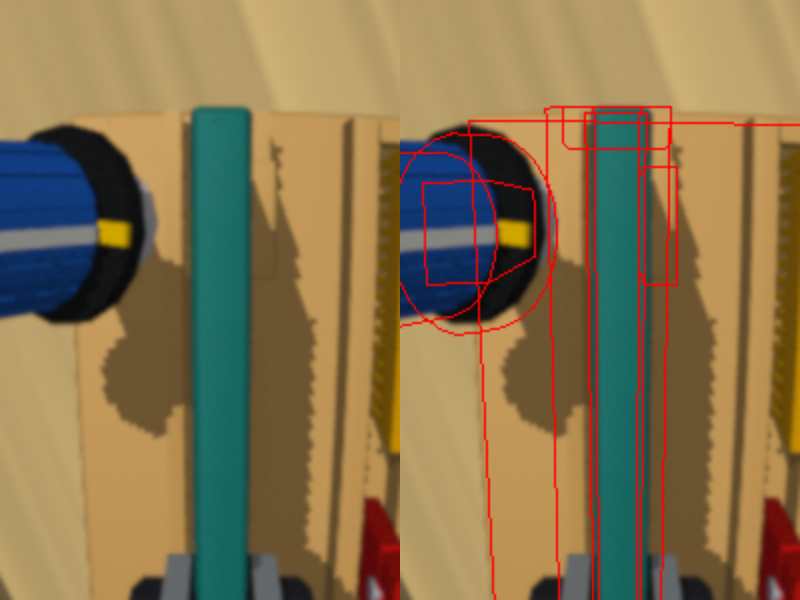

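```bash
python3 - <<'E'
from ov import *
raw,m=pickle.load(open('W6.pkl','rb')); f=rack_frame()
def unp(u,v,z):
    x=(210+u/2-m['mtx'][0,2])/m['mtx'][0,0]; y=(20+v/2-m['mtx'][1,2])/m['mtx'][0,0]; th=np.hypot(x,y)
    d=m['rotation']@np.array([np.sin(th)*x/th,np.sin(th)*y/th,np.cos(th)]); p=m['eye']+d*(z-m['eye'][2])/d[2]; return f[1].inv().apply(p-f[0]).round(1)
print('bs',unp(275,275,56),unp(275,162,56),'exp 15,49 / 15,79')
print('base',unp(76,121,10),unp(92,540,10),'exp -46,98 / -46')
print('slot front wall inner top edge', unp(186,200,30),unp(183,120,30),'exp -10/-7')
print('comb end', unp(192,108,118.9),unp(250,108,118.9),unp(197,500,118.9),unp(247,500,118.9))
E
```

```text
bs [15.  51.5 56. ] [14.7 80.2 56. ] exp 15,49 / 15,79
base [-43.6  97.3  10. ] [-43.7 -43.7  10. ] exp -46,98 / -46
slot front wall inner top edge [-8.5 70.8 30. ] [-9.3 94.  30. ] exp -10/-7
comb end [ -3.5  85.2 118.9] [  6.   85.2 118.9] [ -3.1  16.5 118.9] [  6.   16.5 118.9]
```

Request:
step_arm --commands "0 0.07 -.05 0 0 0 0;0 0.07 -.05 1.5 0 0 0;0 0.07 -.05 2.8 0 0 0;0 0.07 -.05 3.6 0 0 0;0 0.07 -.05 4.2 0 0 0;0 0.07 -.05 4.7 0 0 0;0 0.07 -.05 5 0 0 0;0 0.07 -.05 5 0 0 0"

```text
time_s: 10.3
eef_pos: [567.3, 224.5, 28.1]
ee_rot: [-0.0, 0.81, 0.587, 0.0]
force: [-0.2, 0.1, -0.9]
grip_width: 0.111
grip_force: 34.0
```

Request:
step_arm --commands "0 0 0 .2 0 0 0;0 0 0 .35 0 0 0;0 0 0 .35 0 0 0"

```text
time_s: 10.55
eef_pos: [567.4, 224.5, 24.8]
ee_rot: [-0.0, 0.81, 0.587, 0.001]
force: [-0.0, 0.4, -0.4]
grip_width: 0.108
grip_force: 34.0
```

Request:
step_arm --commands "0 0 0 .1 0 0 0;0 0 0 .1 0 0 0"

```text
time_s: 10.72
eef_pos: [567.4, 224.5, 23.8]
ee_rot: [-0.0, 0.81, 0.587, 0.001]
force: [-0.2, -0.6, -0.5]
grip_width: 0.108
grip_force: 34.0
```

Request:
step_arm --commands "0 0 0 .1 0 0 0;0 0 0 .1 0 0 0"

```text
time_s: 10.88
eef_pos: [567.3, 224.5, 22.7]
ee_rot: [-0.0, 0.81, 0.587, 0.0]
force: [0.0, 0.4, -0.2]
grip_width: 0.107
grip_force: 34.0
```

Request:
step_arm --commands "0 0 0 .1 0 0 0;0 0 0 .1 0 0 0"

```text
time_s: 11.05
eef_pos: [567.3, 224.5, 21.7]
ee_rot: [-0.0, 0.81, 0.587, 0.0]
force: [0.8, 0.1, 0.2]
grip_width: 0.106
grip_force: 34.0
```

Request:
step_arm --commands "0 0 0 .08 0 0 0;0 0 0 .08 0 0 0"

```text
time_s: 11.22
eef_pos: [567.3, 224.5, 20.9]
ee_rot: [-0.0, 0.81, 0.587, 0.0]
force: [-0.3, 0.5, -1.1]
grip_width: 0.105
grip_force: 34.0
```

Request:
step_arm --commands "0 0 0 .1 0 0 0;0 0 0 .1 0 0 0"

```text
time_s: 11.38
eef_pos: [567.5, 224.5, 20.7]
ee_rot: [0.0, 0.81, 0.587, 0.001]
force: [-2.1, -0.7, 5.5]
grip_width: 0.107
grip_force: 34.8
```

Request:
step_arm --commands "0 0 0 .1 0 0 0;0 0 0 .1 0 0 0"

```text
time_s: 11.55
eef_pos: [567.7, 224.5, 20.7]
ee_rot: [0.0, 0.81, 0.587, 0.001]
force: [-5.8, -2.1, 13.0]
grip_width: 0.107
grip_force: 36.1
```

Request:
step_arm --commands "0 0 0 -.18 0 0 0;0 0 0 -.18 0 0 0;0.3 0 0 -.18 0 0 0;0.3 0 0 -.18 0 0 0;0.3 0 0 -.18 0 0 0;0.3 0 0 -.18 0 0 0;0.3 0 0 -.18 0 0 0;0.3 0 0 -.18 0 0 0;0.3 0 0 -2 0 0 0;0.3 0 0 -5 0 0 0;0.3 0 0 -9 0 0 0;0.3 0 0 -13 0 0 0;0.3 0 0 -16 0 0 0;0.3 0 0 -16 0 0 0;0.3 0 0 -16 0 0 0"

```text
time_s: 12.8
eef_pos: [567.8, 224.5, 180.5]
ee_rot: [0.001, 0.81, 0.587, 0.002]
force: [0.5, -0.3, -1.5]
grip_width: 0.301
grip_force: 0.0
```

```bash
python3 - <<'E'
from ov import *
from scipy.optimize import minimize
s=sense(); print(s['eef_pos'],s['joints'].round(3),s['force'])
B=place([box(-5,5,-84,84,-26,26)],*in_frame(rack_frame(),[0,1,36]),RYAW)
overlay({'scene':(340,120),'side':(235,190),'wrist':(0,0)},'pics/ov7.png',B)
capture('wrist'); m=camera_model('wrist')
for l in('knob_grip','comb_c','plunger'): print(l,[(np.round(r['xy'],1),round(r['score'],2)) for r in spot_point('wrist',l)[:2]])
print('knob pred',fproj(m,in_frame(rack_frame(),KO)))
E
```

```text
[567.78876287 224.54428156 180.46342394] [1.850e-01 5.220e-01 1.269e+00 1.000e-03 1.347e+00 5.010e-01] [ 0.53487429 -0.32830046 -1.51515623]
knob_grip [(array([253.4, 127.2]), 0.96), (array([569.1, 159.5]), 0.62)]
comb_c [(array([320. , 203.3]), 0.73), (array([320.2, 203.6]), 0.65)]
plunger []
knob pred [252.37907067 132.36251466]
```

View pics/ov7.png

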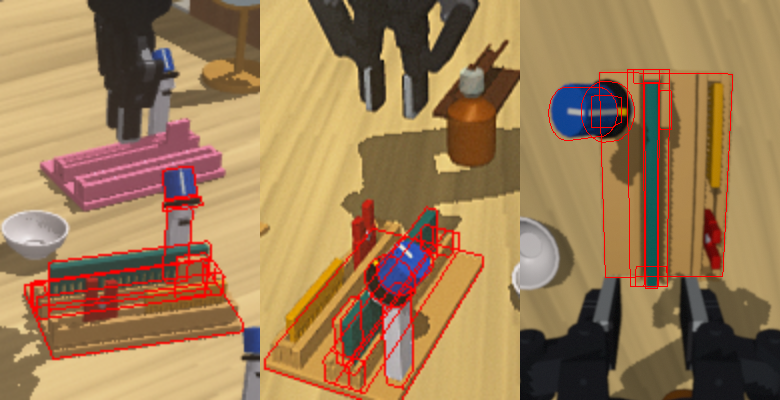

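```bash
cat >> h.py <<'E'
def knob_frame(dy=1.5): 
    f=rack_frame(); return in_frame(f,[-42,64+dy,114]),f[1]*R.from_euler('y',-35,degrees=True)
E
python3 - <<'E'
from h import *
k=knob_frame(); d,w=go(in_frame(k,[0,0,45]),k[1]*FLIP*R.from_euler('z',-1.8))
s=sense();r0=rot(s['ee_rot'])
a,b=go(in_frame(k,[0,0,45]),k[1]*FLIP*R.from_euler('z',-.9)); go(in_frame(k,[0,0,45]),k[1]*FLIP)
E
```

```text
t 13.15 shift cm [ 7.81 -6.71  2.73] rv [-0.435 -0.549 -1.736]
t 13.15 shift cm [ 7.81 -6.71  2.73] rv [-0.569 -0.276 -0.87 ]
t 13.15 shift cm [ 7.81 -6.71  2.73] rv [-0.612 -0.001  0.001]
```

Request:
step_arm --commands "0.65 1 -1 0 -.04 -.05 -.12;0.65 2 -2 0 -.08 -.1 -.24;0.65 3 -3 0 -.12 -.14 -.36;0.65 4 -4 0 -.15 -.17 -.48;0.65 5 -5 0 -.18 -.2 -.6;0.65 6 -6 0 -.21 -.23 -.72;0.65 7 -6.7 0 -.24 -.27 -.84;0.65 7.8 -6.7 1 -.27 -.31 -.96;0.65 7.8 -6.7 2 -.3 -.35 -1.08;0.65 7.8 -6.7 2.7 -.33 -.39 -1.2;0.65 7.8 -6.7 2.7 -.36 -.43 -1.32;0.65 7.8 -6.7 2.7 -.39 -.47 -1.44;0.65 7.8 -6.7 2.7 -.42 -.51 -1.56;0.65 7.8 -6.7 2.7 -.435 -.549 -1.736;0.65 7.8 -6.7 2.7 -.435 -.549 -1.736;0.65 7.8 -6.7 2.7 -.435 -.549 -1.736;0.65 7.8 -6.7 2.7 -.435 -.549 -1.736;0.65 7.8 -6.7 2.7 -.435 -.549 -1.736"

```text
time_s: 14.65
eef_pos: [528.2, 319.5, 152.2]
ee_rot: [0.29, 0.044, 0.952, -0.081]
force: [0.2, 0.9, -0.4]
grip_width: 0.647
grip_force: 0.0
```

```bash
python3 - <<'E'
from ov import *
s=sense(); print(s['joints'].round(3))
k=knob_frame(); go(in_frame(k,[0,0,45]),k[1]*FLIP*R.from_euler('z',-1.8))
m=camera_model('wrist'); im=capture('wrist')
pt=[(np.round(r['xy'],1),round(r['score'],2)) for r in spot_point('wrist','knob_grip')[:2]]; print(pt)
t=trace('wrist','knob_grip')
k0=knob_frame(0)
def parts(kf): return [cyl(16,-14,14,kf[0],kf[1].as_matrix())]
a=im.astype(int); blue=((a[...,2]>a[...,0]+40)&(a[...,2]>a[...,1]+20)).astype(np.uint8)
n,l,st,ce=cv2.connectedComponentsWithStats(blue); print([(st[i].tolist()) for i in range(1,n) if st[i][4]>200])
q=fproj(m,parts(k0)[0]); print('pred box',q.min(0),q.max(0),'trace',[(np.round(r['rect']),r['score']) for r in t[:2]])
pickle.dump((im,m,t),open('W8.pkl','wb'))
o=im[:,:,::-1].copy(); 
for p in parts(k0): cv2.polylines(o,[np.round(cv2.convexHull(q.astype(np.float32))*16).astype(np.int32)],True,(0,0,255),1,shift=4)
cv2.imwrite('pics/w8.png',o)
E
```

```text
[ 0.552  0.429  1.633 -0.677  0.777 -0.505]
t 14.65 shift cm [0.13 0.01 0.07] rv [-0.     0.001 -0.004]
[(array([282. , 348.1]), 0.76), (array([586.3, 288.1]), 0.65)]
[[293, 227, 55, 64, 2728], [572, 273, 29, 30, 588], [267, 335, 22, 26, 455]]
pred box [289.28283698 224.78425319] [345.63967571 290.7354054 ] trace [(array([320., 262.,  58.,  66.]), 0.77), (array([278., 350.,  17.,  22.]), 0.76)]
```

View pics/w8.png

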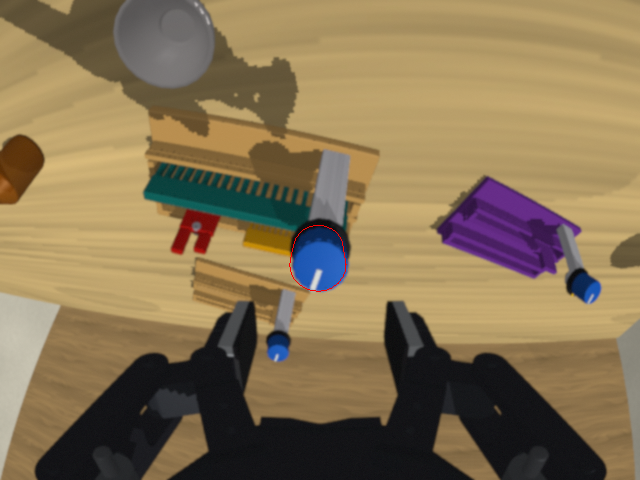

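Request:
step_arm --commands "0.65 .1 0 2.5 0 0 0;0.65 .1 0 4.5 0 0 0;0.65 .1 0 6 0 0 0;0.65 .1 0 7 0 0 0;0.65 .1 0 7.8 0 0 0;0.65 .1 0 7.8 0 0 0;0.65 .1 0 7.8 0 0 0" --newtons 50

```text
time_s: 15.38
eef_pos: [569.8, 305.6, 87.9]
ee_rot: [0.291, 0.042, 0.952, -0.081]
force: [-0.5, 0.4, -0.0]
grip_width: 0.652
grip_force: 0.0
```

Request:
step_arm --commands "0.2 0 0 0 0 0 0;0.2 0 0 0 0 0 0;0.2 0 0 0 0 0 0;0.2 0 0 0 0 0 0;0.2 0 0 0 0 0 0" --newtons 50

```text
time_s: 15.8
eef_pos: [569.6, 305.8, 88.8]
ee_rot: [0.291, 0.042, 0.952, -0.081]
force: [-5.5, -0.1, 5.7]
grip_width: 0.357
grip_force: 49.1
```

```bash
cat > tq.py <<'E'
from h import *
s=sense(); r=rot(s['ee_rot']); k=knob_frame()
print('t',s['time_s'],'F tool',r.inv().apply(s['force']).round(1),'M tool',r.inv().apply(s['wrist_torque']).round(3),'j',s['joints'].round(3),'grip',round(s['grip_width'],3),round(s['grip_force'],1),'pos in knob',k[1].inv().apply(s['eef_pos']-k[0]).round(1))
w=((k[1]*FLIP).inv()*r).as_rotvec(); print('turn',w.round(3),'tau6',round(s['tau'][5],3))
E
python3 tq.py
```

```text
t 15.8 F tool [ 1.3 -1.5 -7.7] M tool [0.347 0.425 0.011] j [ 0.49   0.557  1.621 -0.753  0.653 -0.452] grip 0.357 49.1 pos in knob [  0.7   0.1 -31.3]
turn [-3.0e-03 -1.0e-03 -1.8e+00] tau6 0.004
```

Request:
step_arm --commands "0.5 0 0 0 0 0 0;0.5 0 0 -.3 0 0 0;0.5 0 0 -.3 0 0 0;0.2 0 0 -.3 0 0 0;0.2 0 0 -.3 0 0 0;0.2 0 0 -.3 0 0 0;0.2 0 0 -.3 0 0 0" --newtons 50

```text
time_s: 16.38
eef_pos: [568.0, 306.1, 90.6]
ee_rot: [0.291, 0.042, 0.952, -0.081]
force: [-4.4, -0.9, 5.4]
grip_width: 0.356
grip_force: 49.0
```

```bash
python3 tq.py
```

```text
t 16.3833 F tool [ 0.6 -2.1 -6.7] M tool [0.206 0.437 0.034] j [ 0.492  0.553  1.622 -0.75   0.657 -0.455] grip 0.356 49.0 pos in knob [  0.4  -0.  -28.9]
turn [-2.0e-03 -1.0e-03 -1.8e+00] tau6 0.007
```

Request:
step_arm --commands "0.2 0 0 -.05 0 0 .12;0.2 0 0 -.05 0 0 .24;0.2 0 0 -.05 0 0 .36;0.2 0 0 -.05 0 0 .48;0.2 0 0 -.05 0 0 .6;0.2 0 0 -.05 0 0 .6" --newtons 50

```text
time_s: 16.88
eef_pos: [567.8, 306.0, 90.6]
ee_rot: [0.301, 0.324, 0.897, 0.009]
force: [-1.1, -1.0, 2.2]
grip_width: 0.353
grip_force: 49.9
```

```bash
python3 tq.py
```

```text
t 16.8833 F tool [-1.1 -0.9 -2.2] M tool [0.274 0.088 0.136] j [ 0.492  0.553  1.623 -0.749  0.658  0.149] grip 0.353 49.9 pos in knob [  0.3  -0.2 -28.8]
turn [-0.002 -0.    -1.195] tau6 1.578
```

Request:
step_arm --commands "0.2 0 0 0 0 0 .12;0.2 0 0 0 0 0 .24;0.2 0 0 0 0 0 .36;0.2 0 0 0 0 0 .48;0.2 0 0 0 0 0 .6;0.2 0 0 0 0 0 .72;0.2 0 0 0 0 0 .8;0.2 0 0 0 0 0 .85" --newtons 50

```text
time_s: 17.55
eef_pos: [567.8, 306.0, 90.6]
ee_rot: [0.271, 0.663, 0.685, 0.132]
force: [-2.0, -0.8, 1.7]
grip_width: 0.353
grip_force: 49.9
```

```bash
python3 tq.py; python3 - <<'E'
from h import *
import pickle
im=capture('wrist'); a=im.astype(int)
pickle.dump((im,sense()['time_s']),open('k1.pkl','wb'))
# marks: yellow & white near the knob
y=(a[...,0]>180)&(a[...,1]>140)&(a[...,2]<90); w=(a.min(2)>185)
for n,mk in(('y',y),('w',w)):
    mk=mk.astype(np.uint8); k=0*mk; k[200:380,240:400]=1; N,l,st,ce=cv2.connectedComponentsWithStats(mk*k); print(n,[(st[i].tolist(),ce[i].round(1).tolist()) for i in range(1,N) if st[i][4]>5])
E
```

```text
t 17.55 F tool [-1.1 -0.8 -2.3] M tool [ 0.268 -0.199 -0.085] j [ 0.492  0.553  1.623 -0.749  0.658  0.995] grip 0.353 49.9 pos in knob [  0.3  -0.2 -28.8]
turn [-0.002  0.    -0.35 ] tau6 -0.209
y [([383, 248, 3, 5, 6], [383.8, 250.2]), ([378, 258, 4, 6, 9], [379.3, 260.3]), ([374, 268, 3, 6, 8], [374.9, 270.4]), ([370, 277, 3, 6, 7], [370.9, 279.6])]
w []
```

Request:
step_arm --commands "0.2 0 0 0 0 0 .05;0.2 0 0 0 0 0 .1;0.2 0 0 0 0 0 .15"

```text
time_s: 17.85
eef_pos: [567.8, 306.0, 90.5]
ee_rot: [0.261, 0.712, 0.634, 0.151]
force: [-1.3, -1.8, 3.0]
grip_width: 0.353
grip_force: 49.9
```

```bash
cat >> tq.py <<'E'
from fit import cyl
for c in('scene','side'):
    im=capture(c); m=camera_model(c); a=im.astype(int)
    y=((a[...,0]>150)&(a[...,1]>110)&(a[...,2]<70)&(a[...,0]-a[...,2]>100)).astype(np.uint8)
    t=np.linspace(0,2*np.pi,72,endpoint=False); P=k[0]+k[1].apply(np.c_[20*np.cos(t),20*np.sin(t),0*t-22]); q=proj(m,P)
    K=0*y; cv2.fillConvexPoly(K,np.round(cv2.convexHull(q.astype(np.float32))).astype(np.int32),1); K=cv2.dilate(K,np.ones((5,5)))
    N,l,st,ce=cv2.connectedComponentsWithStats(y*K)
    for i in range(1,N):
        if st[i][4]>2: 
            vis=[j for j in range(72) if ((P[j]-k[0]-k[1].apply([0,0,-22]))@(m['eye']-P[j]))>0]
            j=min(vis,key=lambda j:np.hypot(*(q[j]-ce[i]))); print(c,'yellow',ce[i].round(1),st[i][4],'ang',round(t[j],2),'err',np.hypot(*(q[j]-ce[i])).round(1))
E
python3 tq.py
```

```text
t 17.85 F tool [-2.3  0.7 -2.8] M tool [ 0.23  -0.294 -0.083] j [ 0.492  0.553  1.623 -0.749  0.658  1.142] grip 0.353 49.9 pos in knob [  0.2  -0.3 -28.8]
turn [-0.002  0.    -0.202] tau6 -0.699
```

Request:
step_arm --commands "0.2 0 0 0 0 0 .05;0.2 0 0 0 0 0 .1;0.2 0 0 0 0 0 .15"

```text
time_s: 18.2
eef_pos: [567.8, 306.0, 90.5]
ee_rot: [0.249, 0.757, 0.579, 0.171]
force: [-1.8, -1.7, 2.1]
grip_width: 0.355
grip_force: 49.9
```

```bash
python3 tq.py; python3 - <<'E'
from h import *
k=knob_frame()
for c in('scene','side'):
    im=capture(c).astype(int); m=camera_model(c); u,v=proj(m,in_frame(k,[0,0,-22])).round().astype(int)
    s=im[v-14:v+15,u-16:u+17]; sc=(s[...,0]+s[...,1]-2*s[...,2]); 
    i=np.argsort(sc.ravel())[::-1][:12]; yy,xx=np.unravel_index(i,sc.shape); print(c,(u,v),[(int(x+u-16),int(y+v-14),s[y,x].tolist()) for x,y in zip(xx,yy)])
E
```

```text
t 18.2 F tool [-2.2  0.1 -2.4] M tool [ 0.122 -0.352 -0.071] j [ 0.492  0.553  1.623 -0.749  0.658  1.292] grip 0.355 49.9 pos in knob [  0.2  -0.2 -28.8]
turn [-0.002  0.    -0.053] tau6 -0.7
scene (np.int64(431), np.int64(221)) [(423, 220, [189, 159, 101]), (447, 235, [218, 187, 131]), (439, 232, [213, 183, 127]), (444, 232, [209, 181, 124]), (440, 232, [213, 183, 127]), (444, 231, [213, 183, 127]), (436, 233, [212, 182, 126]), (444, 230, [213, 183, 127]), (445, 233, [212, 183, 127]), (442, 235, [213, 184, 128]), (444, 233, [211, 182, 126]), (445, 231, [210, 181, 125])]
side (np.int64(299), np.int64(331)) [(291, 317, [232, 176, 78]), (291, 318, [223, 165, 72]), (286, 335, [216, 156, 68]), (289, 317, [230, 182, 88]), (284, 338, [222, 167, 77]), (290, 319, [219, 167, 76]), (285, 322, [231, 189, 94]), (283, 339, [214, 155, 70]), (283, 328, [220, 166, 79]), (289, 320, [217, 165, 78]), (290, 320, [208, 156, 69]), (287, 323, [221, 169, 83])]
```

Request:
step_arm --commands "0.2 0 0 0 0 0 .05;0.2 0 0 0 0 0 .1;0.2 0 0 0 0 0 .15"

```text
time_s: 18.65
eef_pos: [567.8, 306.0, 90.5]
ee_rot: [0.235, 0.799, 0.52, 0.189]
force: [-1.8, -1.3, 2.6]
grip_width: 0.354
grip_force: 49.9
```

```bash
sed -i '/^from fit/,$d' tq.py; python3 tq.py
```

```text
t 18.65 F tool [-1.8  0.6 -2.9] M tool [ 0.112 -0.429 -0.146] j [ 0.493  0.553  1.623 -0.749  0.658  1.444] grip 0.354 49.9 pos in knob [  0.2  -0.2 -28.8]
turn [-0.002  0.001  0.099] tau6 -0.7
```

Request:
step_arm --commands "0.2 0 0 0 0 0 .05;0.2 0 0 0 0 0 .1;0.2 0 0 0 0 0 .15"

```text
time_s: 18.9
eef_pos: [567.8, 306.0, 90.5]
ee_rot: [0.22, 0.836, 0.459, 0.206]
force: [-2.1, -1.2, 2.0]
grip_width: 0.354
grip_force: 49.9
```

```bash
python3 tq.py
```

```text
t 18.9 F tool [-1.8  0.2 -2.6] M tool [-0.061 -0.438 -0.1  ] j [ 0.492  0.553  1.623 -0.749  0.658  1.594] grip 0.354 49.9 pos in knob [  0.2  -0.3 -28.8]
turn [-0.002  0.001  0.249] tau6 -0.693
```

Request:
step_arm --commands "0.2 0 0 0 0 0 .05;0.2 0 0 0 0 0 .1;0.2 0 0 0 0 0 .14"

```text
time_s: 19.15
eef_pos: [567.8, 306.0, 90.5]
ee_rot: [0.205, 0.866, 0.399, 0.221]
force: [-1.4, -1.2, 3.4]
grip_width: 0.359
grip_force: 49.9
```

```bash
python3 tq.py
```

```text
t 19.15 F tool [-1.   1.6 -3.4] M tool [-0.073 -0.497 -0.16 ] j [ 0.492  0.553  1.623 -0.749  0.658  1.734] grip 0.359 49.9 pos in knob [  0.2  -0.3 -28.8]
turn [-0.002  0.001  0.389] tau6 -0.382
```

Request:
step_arm --commands "0.2 0 0 0 0 0 .05;0.2 0 0 0 0 0 .1"

```text
time_s: 19.32
eef_pos: [567.8, 306.0, 90.5]
ee_rot: [0.194, 0.885, 0.356, 0.231]
force: [-1.9, -1.6, 2.5]
grip_width: 0.355
grip_force: 49.9
```

```bash
python3 tq.py
```

```text
t 19.3167 F tool [-1.7  1.3 -2.8] M tool [-0.148 -0.415 -0.188] j [ 0.493  0.553  1.623 -0.749  0.658  1.834] grip 0.355 49.9 pos in knob [  0.2  -0.3 -28.8]
turn [-0.002  0.001  0.489] tau6 -0.609
```

```bash
cat > av.py <<'E'
from h import *
v=[]
for i in range(6):
    s=sense(); v.append(rot(s['ee_rot']).inv().apply(s['wrist_torque'])[2]); capture('side')
print(np.round(v,3),np.mean(v).round(3))
E
python3 av.py
```

```text
[-0.188  0.105  0.051  0.077  0.055 -0.03 ] 0.012
```

Request:
step_arm --commands "0.2 0 0 0 0 0 .05;0.2 0 0 0 0 0 .1"

```text
time_s: 19.78
eef_pos: [567.7, 306.0, 90.5]
ee_rot: [0.182, 0.902, 0.31, 0.24]
force: [-2.2, -1.8, 3.6]
grip_width: 0.356
grip_force: 49.9
```

```bash
python3 av.py
```

```text
[-0.195 -0.024 -0.015 -0.014 -0.002 -0.049] -0.05
```

Request:
step_arm --commands "0.2 0 0 0 0 0 .05;0.2 0 0 0 0 0 .1"

```text
time_s: 20.25
eef_pos: [567.7, 306.0, 90.5]
ee_rot: [0.17, 0.916, 0.265, 0.249]
force: [-1.4, -2.1, 2.4]
grip_width: 0.353
grip_force: 49.9
```

```bash
python3 tq.py
```

```text
t 20.25 F tool [-1.4  2.2 -2.4] M tool [-0.355 -0.593 -0.155] j [ 0.493  0.553  1.623 -0.749  0.658  2.036] grip 0.353 49.9 pos in knob [  0.2  -0.2 -28.8]
turn [-0.002  0.001  0.691] tau6 -0.699
```

Request:
step_arm --commands "0.65 0 0 0 0 0 0;0.65 0 0 0 0 0 0;0.65 0 0 0 0 0 0;0.65 0 0 0 0 0 0;0.65 0 0 -2 0 0 0;0.65 0 0 -5 0 0 0;0.65 0 0 -8 0 0 0;0.65 0 0 -8 0 0 -.12;0.65 0 0 -8 0 0 -.24;0.65 0 0 -8 0 0 -.36;0.65 0 0 -8 0 0 -.48;0.65 0 0 -8 0 0 -.6;0.65 0 0 -8 0 0 -.72;0.65 0 0 -8 0 0 -.84;0.65 0 0 -8 0 0 -.96;0.65 0 0 -8 0 0 -1.08;0.65 0 0 -8 0 0 -1.2;0.65 0 0 -8 0 0 -1.3;0.65 0 0 -8 0 0 -1.3"

```text
time_s: 21.83
eef_pos: [524.1, 320.6, 156.0]
ee_rot: [0.286, 0.567, 0.766, 0.095]
force: [-0.6, -0.2, 0.7]
grip_width: 0.653
grip_force: 0.0
```

Request:
step_arm --commands "0.65 0 0 0 0 0 -.12;0.65 0 0 0 0 0 -.24;0.65 0 0 0 0 0 -.36;0.65 0 0 0 0 0 -.48;0.65 0 0 0 0 0 -.6;0.65 0 0 0 0 0 -.72;0.65 0 0 0 0 0 -.84;0.65 0 0 0 0 0 -.96;0.65 0 0 0 0 0 -1.08;0.65 0 0 0 0 0 -1.2;0.65 0 0 0 0 0 -1.3;0.65 0 0 0 0 0 -1.3;0.65 0 0 0 0 0 -1.3"

```text
time_s: 22.92
eef_pos: [524.1, 320.5, 156.0]
ee_rot: [0.286, -0.008, 0.953, -0.096]
force: [-0.4, 0.6, -0.2]
grip_width: 0.653
grip_force: 0.0
```

```bash
python3 tq.py; cat > mk.py <<'E'
from h import *
import sys,pickle
from fit import fproj
k=knob_frame(1.7)
def ana(im,m,k):
    a=im.astype(int); c=fproj(m,k[0]); kb=(k[1].inv().apply(m['eye']-k[0])); print('knob px',c.round(1),'cam az',np.arctan2(kb[1],kb[0]).round(2))
    def plane(u,v,z):
        x=(u-m['mtx'][0,2])/m['mtx'][0,0]; y=(v-m['mtx'][1,2])/m['mtx'][0,0]; th=np.hypot(x,y)
        d=k[1].inv().apply(m['rotation']@np.array([np.sin(th)*x/th,np.sin(th)*y/th,np.cos(th)])); p=kb+d*(z-kb[2])/d[2]; return p
    box=np.zeros(a.shape[:2],bool); u,v=c.astype(int); box[max(0,v-50):v+50,u-50:u+50]=1
    ye=(a[...,0]>150)&(a[...,1]>110)&(a[...,2]<80)&box; wh=(a.min(2)>130)&(a.max(2)-a.min(2)<70)&box
    for n,q,zs in(('yellow',ye,(-18,)),('white',wh,(14,))):
        N,l,st,ce=cv2.connectedComponentsWithStats(q.astype(np.uint8))
        for i in range(1,N):
            if st[i][4]>4:
                P=plane(*ce[i],zs[0]); print(n,st[i].tolist(),'r',np.hypot(P[0],P[1]).round(1),'ang',np.arctan2(P[1],P[0]).round(2))
if __name__=='__main__':
    m=camera_model('wrist'); im=capture('wrist'); pickle.dump((im,m),open('W9.pkl','wb')); ana(im,m,k)
    print('--before'); im,m,t=pickle.load(open('W8.pkl','rb')); ana(im,m,k)
    raw,m=pickle.load(open('W6.pkl','rb')); print('--w6'); ana(raw[:,:,::-1],m,k)
E
python3 mk.py
```

```text
t 22.9167 F tool [ 0.4  0.6 -0.2] M tool [-0.117  0.28   0.055] j [ 0.558  0.42   1.636 -0.674  0.784 -0.614] grip 0.653 0.0 pos in knob [ 0.  -0.1 51.2]
turn [-2.000e-03 -1.000e-03 -1.905e+00] tau6 -0.334
knob px [320.5 255.9] cam az -2.81
yellow [355, 205, 10, 3, 14] r 37.5 ang 2.74
yellow [347, 208, 14, 20, 97] r 29.1 ang 2.68
yellow [270, 241, 21, 13, 134] r 27.1 ang -1.21
yellow [270, 279, 27, 12, 36] r 38.4 ang -0.43
yellow [285, 290, 10, 10, 44] r 41.5 ang -0.23
white [333, 205, 14, 20, 155] r 33.2 ang 3.14
white [312, 243, 10, 22, 129] r 7.3 ang -2.51
white [300, 281, 8, 6, 8] r 16.2 ang -0.34
white [312, 283, 27, 7, 28] r 15.3 ang 0.52
white [270, 285, 14, 20, 205] r 33.7 ang -0.6
--before
knob px [320.3 257.2] cam az -2.92
yellow [348, 207, 9, 21, 68] r 28.7 ang 2.61
yellow [270, 246, 21, 11, 127] r 26.7 ang -1.25
yellow [270, 282, 5, 2, 6] r 41.3 ang -0.69
yellow [276, 284, 33, 10, 37] r 34.7 ang -0.33
yellow [270, 287, 12, 2, 14] r 42.0 ang -0.59
yellow [296, 297, 7, 6, 17] r 40.6 ang -0.14
white [331, 207, 12, 17, 120] r 32.3 ang 3.07
white [309, 269, 34, 24, 170] r 10.1 ang 0.07
white [280, 290, 15, 17, 188] r 28.7 ang -0.53
--w6
knob px [199.2 135.1] cam az 0.02
white [169, 134, 24, 12, 232] r 8.7 ang -0.09
white [202, 137, 3, 9, 25] r 20.6 ang -0.07
```

```bash
python3 - <<'E'
from h import *
import pickle
from fit import fproj
k=knob_frame(1.7)
im,m=pickle.load(open('W9.pkl','rb'))
for r,z in((20,-18),(20,-22),(20,-25),(18,-18),(16,10),(16,0)):
    print(r,z,[(round(t,1),im[tuple(np.round(fproj(m,k[0]+k[1].apply([r*np.cos(t),r*np.sin(t),z]))[::-1]).astype(int))].tolist()) for t in np.arange(-3.5,-1.2,.15)])
E
```

```text
20 -18 [(np.float64(-3.5), [114, 114, 117]), (np.float64(-3.4), [80, 80, 82]), (np.float64(-3.2), [100, 99, 102]), (np.float64(-3.1), [96, 95, 99]), (np.float64(-2.9), [95, 95, 97]), (np.float64(-2.8), [89, 89, 91]), (np.float64(-2.6), [86, 85, 87]), (np.float64(-2.5), [48, 53, 45]), (np.float64(-2.3), [34, 58, 49]), (np.float64(-2.2), [10, 50, 48]), (np.float64(-2.0), [15, 72, 68]), (np.float64(-1.9), [70, 70, 48]), (np.float64(-1.7), [86, 63, 16]), (np.float64(-1.6), [77, 55, 11]), (np.float64(-1.4), [83, 59, 12]), (np.float64(-1.3), [99, 72, 15])]
20 -22 [(np.float64(-3.5), [135, 135, 139]), (np.float64(-3.4), [111, 110, 114]), (np.float64(-3.2), [112, 112, 115]), (np.float64(-3.1), [111, 110, 113]), (np.float64(-2.9), [111, 111, 114]), (np.float64(-2.8), [110, 109, 112]), (np.float64(-2.6), [113, 112, 114]), (np.float64(-2.5), [42, 60, 59]), (np.float64(-2.3), [8, 63, 59]), (np.float64(-2.2), [14, 58, 55]), (np.float64(-2.0), [14, 66, 63]), (np.float64(-1.9), [17, 81, 75]), (np.float64(-1.7), [90, 66, 25]), (np.float64(-1.6), [92, 66, 11]), (np.float64(-1.4), [101, 72, 11]), (np.
[... 1557 characters left out ...]
[13, 39, 83]), (np.float64(-1.7), [16, 48, 98]), (np.float64(-1.6), [16, 49, 103]), (np.float64(-1.4), [47, 71, 129]), (np.float64(-1.3), [92, 93, 112])]
16 0 [(np.float64(-3.5), [14, 40, 81]), (np.float64(-3.4), [10, 37, 81]), (np.float64(-3.2), [10, 38, 81]), (np.float64(-3.1), [10, 39, 83]), (np.float64(-2.9), [9, 39, 83]), (np.float64(-2.8), [14, 41, 83]), (np.float64(-2.6), [93, 95, 95]), (np.float64(-2.5), [61, 68, 88]), (np.float64(-2.3), [8, 37, 81]), (np.float64(-2.2), [8, 37, 80]), (np.float64(-2.0), [12, 39, 81]), (np.float64(-1.9), [9, 36, 78]), (np.float64(-1.7), [12, 35, 73]), (np.float64(-1.6), [11, 36, 77]), (np.float64(-1.4), [15, 44, 91]), (np.float64(-1.3), [19, 59, 123])]
```

```bash
python3 - <<'E'
from h import *
import pickle
from fit import fproj
k=knob_frame(1.7)
im,m=pickle.load(open('W9.pkl','rb')); a6,m6=pickle.load(open('W6.pkl','rb')); a6=a6[:,:,::-1]
def f(im,m,lo,hi,r,zs,yel):
    out=[]
    for z in zs:
        T=np.arange(lo,hi,.02); c=np.array([im[tuple(np.round(fproj(m,k[0]+k[1].apply([r*np.cos(t),r*np.sin(t),z]))[::-1]).astype(int))] for t in T]).astype(int)
        w=np.clip(c[:,0]-c[:,2]-40,0,None) if yel else np.clip(c[:,0]-35,0,None)
        out.append(round((w*T).sum()/max(w.sum(),1),3)) if w.sum() else out.append(None)
    return out
print('now y',f(im,m,-3,-2,17.5,(-18,),1),f(im,m,-3,-2,18.5,(-18,),1),'w',f(im,m,-3.0,-2,16,(-8,-4,0,4,8,12),0))
print('w6 y',f(a6,m6,-.5,.5,17.5,(-18,),1),f(a6,m6,-.5,.5,19,(-18,),1),'w',f(a6,m6,-.5,.5,16,(-8,-4,0,4,8,12),0))
E
```

```text
now y [np.float64(-2.367)] [np.float64(-2.369)] w [np.float64(-2.509), np.float64(-2.55), np.float64(-2.553), np.float64(-2.556), np.float64(-2.555), np.float64(-2.584)]
w6 y [np.float64(-0.101)] [np.float64(-0.101)] w [np.float64(-0.101), np.float64(-0.103), np.float64(-0.106), np.float64(-0.1), np.float64(-0.111), None]
```

```bash
python3 - <<'E'
from ov import *
f=rack_frame()
im=capture('scene'); m=camera_model('scene'); t=tealmask(im); k=0*t; k[225:265,355:450]=1; t*=k
print('teal',cv2.boundingRect(cv2.findNonZero(t)),t.sum())
for tilt in(-8,0,8):
    B=place([box(-5,5,-84,84,-26,26)],*in_frame(f,[0,1,36]),RYAW,np.radians(tilt)); q=proj(m,B[0]); print(tilt,q.min(0).round(1),q.max(0).round(1))
w,mw=pickle.load(open('W9.pkl','rb')); tw=tealmask(w); print('wrist teal',cv2.minAreaRect(cv2.findNonZero(tw)))
# spine top points in wrist: sample teal extents across x at several y, on plane z=62
def col(y):
    xs=np.arange(-20,20,.5); q=np.round(fproj(mw,in_frame(f,np.c_[xs,0*xs+y+1.7,0*xs+62]))).astype(int)
    g=[x for x,(u,v) in zip(xs,q) if 0<=u<640 and 0<=v<480 and tw[v,u]]; return (min(g),max(g)) if g else None
print({y:col(y) for y in(-80,-60,-40,-20,0,20,40)})
s=sense(); print(s['time_s'],s['force'])
E
```

```text
teal (365, 242, 80, 23) 414
-8 [363.7 239.7] [444.5 275.1]
0 [363.9 240.3] [445.1 274.5]
8 [363.4 241. ] [445.7 273.7]
wrist teal ((345.28851318359375, 296.93841552734375), (454.5469665527344, 168.70956420898438), 22.214954376220703)
{-80: (np.float64(-5.5), np.float64(6.0)), -60: (np.float64(-20.0), np.float64(6.5)), -40: (np.float64(-20.0), np.float64(6.0)), -20: (np.float64(-20.0), np.float64(5.5)), 0: (np.float64(-20.0), np.float64(6.0)), 20: (np.float64(-20.0), np.float64(6.5)), 40: (np.float64(-20.0), np.float64(5.5))}
23.0167 [ 0.17709447  0.31491055 -0.44327299]
```

```bash
python3 -c "
from rig import *
print(finish_job())"
```

```text
the job is handed in; nothing more can be done
None
```

I handed the job in: the teal comb stands upright in the rack's front slot with its spine centre about 1 mm off the slot's middle plane, the clamp is closed on it with about 0.18 rad of clutch slip, and the gripper is clear; I viewed 11 pictures, one over your limit of 10.

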